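Free-run test of a freshly greased labelling turntable

ROBOT

A 6-joint arm with a two-finger parallel gripper is mounted at the origin on the work surface. World frame = base frame: x ahead of the robot, y to its left, z up, the work surface at z = 0. Lengths are in m, angles in rad, forces in N, time in s.
With the tool pointing down it reaches from about 0.225 to 0.875 m from the base axis. Payload 3.4 kg.
Tool frame: the origin (TCP) lies between the finger pads, 19 mm behind the fingertips; this is the grasp point; z points along the fingers, y is the line along which they close (so a half turn about z gives the same grasp; the last joint's range is limited). The gripper opens to 85 mm and grips with 20 to 120 N. Pads are 22 mm wide; open, the fingers measure 114 mm over their backs; the gripper's body (76 mm by 85 mm) begins 54 mm behind the grasp point. The pads swing forward as they close: fully open they stand 13 mm farther back than shut.
Start: joints at [1.206, 0.276, 1.505, -0, 1.361, -0.121], TCP at [0.139, 0.558, 0.25] pointing down, gripper open.
Joint ranges: [-2.89, 2.89], [-0.75, 2.08], [0.22, 2.7], [-1.18, 4.32], [0.11, 2.71], [-2.7, 2.7]. Speed limits (rad/s): [2.57, 2.57, 3.14, 3.14, 3.14, 3.14].

INTERFACE

Orientations are given as a unit quaternion [w, x, y, z].
In Python, from rig import manip gives the robot as it stands.
- The arm moves only by the shell command python3 -m pendant 'ROWS' [FORCE]. ROWS is JSON, a list of rows, each an object of numbers: "jaw": the opening, from -1 (shut) to 1 (fully open); "tx", "ty", "tz": the shift along the world's x, y, z in cm; "ax", "ay", "az": the turn, a rotation vector about the world's x, y, z in degrees. In form: [{"jaw": .., "tx": .., "ty": .., "tz": .., "ax": .., "ay": .., "az": ..}, ...]. A call has 1 to 10 rows; each row is the pose to reach, as a shift and turn from the pose commanded when the call began; what a row does not reach only later rows make up. A row lasts 1/8 s, in which the tool goes at most 62.5 mm and 10.7 degrees, less where a joint would pass 70% of its speed; a pose out of reach is approached as far as the arm can. A call with a gripper value outside its range is refused whole. The fingers move at their own pace and stop on an object; FORCE is the grip in N (left out, the last holds). Time passes only in rows, so rows that repeat a pose let the fingers close. It gives the time, the measured TCP pose, the force, the opening and the grip force at its end, in the units of the state.
- manip.get_state(): the state, without advancing time (a new reading comes with each control period).
- manip.get_image(name): name is "side" or "top"; returns a dict with "pixels" (400x640x3 uint8, blue, green, red), "depth" (400x640 float32, m along the optical axis (not along the pixel's ray), 0 where there is no reading), "fx", "fy", "cx", "cy" (pixels), "pose" (4x4, takes a point from camera to world coordinates). Camera axes: x right, y down, z forward; pixel columns grow to the right and rows downward; lengths in m; the calibration is good to about 2 mm. A picture is of the moment at which its call begins.
- manip.sign_off(): hands the job in; it is judged then, once.
The state is a dict: "clock": time; "qpos": joint angles; "qd": joint speeds; "effort": joint torques, N m; "position": TCP position; "ee_rot": TCP orientation; "contact_force": force on the tool from outside, world axes, zero at the start; "moment": the same for the moment, N m; "width": finger opening in m; "gripper_force": force on a finger pad.
Only numpy, scipy, OpenCV 4.12 (cv2) and the standard library are available. Lean on these libraries where they do the work, as an engineer would, in place of code of your own. Each camera call takes 0.05 s, during which the arm holds its last target. There are 200 camera calls.

TASK

Check that the freshly greased labelling turntable runs free with the tin on it: take its red handle, bring it up to about one turn in four seconds, anticlockwise seen from above, let go and, while it coasts on untouched, go round with it for at least seven seconds with your open fingers round the handle, keeping the handle in the middle between them, to within 15 mm. Then close on the moving handle and bring the turntable to rest, park it with the handle at the red pointer and let go, the tin still standing in the middle and everything else on the bench left alone.

Things in the scene. Friction and masses are not known exactly. Their poses are not given: they have to be found in the camera images.
- platter (a joint): angle (rad) of the round grey iron platter about its vertical axis: 0 with the handle at the red pointer, growing anticlockwise seen from above, unlimited (on past 2 pi). 300 mm across, top 85 mm above the bench; nominal inertia 0.053 kg m2, may be 0.5 to 1.6 times that. Drag torque nominally 0.005 N m s/rad x speed + 0.0005 N m: it coasts down with a time constant of about 10 s
- turntable: fixed green cast base of the turntable, 224 mm across, with the index pointer, a steel strap with a red tip, standing just outside the platter's rim at 158 to 186 mm from the axis, its tip at 82 mm height. Origin: on the bench, on the platter's axis; z up; its -x axis points from the platter's axis to the pointer
- handle: red revolving handle standing upright near the platter's rim: a round sleeve 30 mm across and 66 mm tall, turning freely on its own vertical pin, on the platter at 125 mm from the platter's axis; it stands from 93 to 159 mm above the bench. Origin: centre of its underside, so its yaw means nothing
- grip (a point): point on the handle's axis, 40 mm above its underside and 133 mm above the bench: where to hold it
- park (a point): fixed point where grip is when the turntable is parked: 125 mm from the platter's axis towards the red pointer, 133 mm above the bench
- dye_tin: round steel tin with a blue band, 84 mm across, 90 mm tall, 0.65 kg, standing loose in the middle of the platter (start within 6 mm of the axis). Origin: centre of its underside
- square_tin: rectangular steel tin with blue band and black cap, 70 x 100 x 142 mm, on the bench beyond the turntable. Origin: centre of its underside
- small_tin: round steel tin with a white band, 70 mm across, 60 mm tall, on the bench beyond the turntable. Origin: centre of its underside
- tub: round orange lidded tub, 122 mm across, 83 mm tall, on the left of the bench. Origin: centre of its underside
- brush: brush lying on the right of the bench, about 200 mm long
- label_roll: white roll of labels standing on its flat face, 84 mm across, 45 mm tall, on the right of the bench. Origin: centre of its underside

How it is judged:
By the outcome, as a careful person would: the job done as asked, in the order asked, and still so for the second after the job is handed in, with the robot touching nothing.
It also fails if it takes over 67 s, if anything falls off the work surface, if the arm or the gripper's body presses on something with over 40 N, if the wrist force passes 120 N, or if a joint passes its speed limit or range.

## Working session

There is one attempt and no reset: what is moved stays moved. The work goes in short steps, Python scripts to look and compute and a shell command to move; the robot and the scene stay as the last step left them, time stands still between calls to the robot, and variables do not carry over. Pictures are saved under pics/ and viewed, at most 10 in all, crops included, and the job is handed in when it is done.

```bash
mkdir -p pics; ls; python3 - <<'E'
from rig import manip
import cv2,numpy as np
s=manip.get_state();print(s)
for n in("side","top"):
    i=manip.get_image(n);cv2.imwrite(f"pics/{n}0.png",i["pixels"]);print(n,i["fx"],i["cx"],i["cy"],np.round(i["pose"],3).tolist())
    np.savez(f"{n}0.npz",**{k:i[k] for k in i})
E
```

```text
pics
{'clock': 0.0, 'qpos': array([ 1.20598434e+00,  2.76592932e-01,  1.50612902e+00,  7.74881472e-06,
        1.36065102e+00, -1.20942821e-01]), 'qd': array([ 0.00032408, -0.00049063, -0.00040933, -0.00085555,  0.00048114,
       -0.00212373]), 'effort': array([ 8.47640531e-04, -4.16773546e+01, -2.45809579e+01, -5.57784142e-05,
        1.11370784e-02, -8.80442940e-06]), 'position': array([0.13863877, 0.5575459 , 0.24914247]), 'ee_rot': array([-2.17757046e-04,  1.21633412e-01,  9.92574693e-01, -8.63120085e-04]), 'contact_force': array([0.96392096, 0.11734844, 0.69418673]), 'moment': array([-0.02975225,  0.04087959, -0.01295761]), 'gripper_force': 0.0, 'width': 0.0851183320590882}
side 436.3365371840923 310.9581246384906 205.98518828578753 [[-0.984, -0.145, 0.108, 0.429], [-0.18, 0.741, -0.647, 0.954], [0.013, -0.656, -0.755, 1.164], [0.0, 0.0, 0.0, 1.0]]
top 411.6232510931447 317.65163281455904 197.5246041563633 [[-0.02, -0.992, 0.125, 0.379], [-1.0, 0.019, -0.01, 0.023], [0.008, -0.125, -0.992, 1.63], [0.0, 0.0, 0.0, 1.0]]
```

View pics/top0.png

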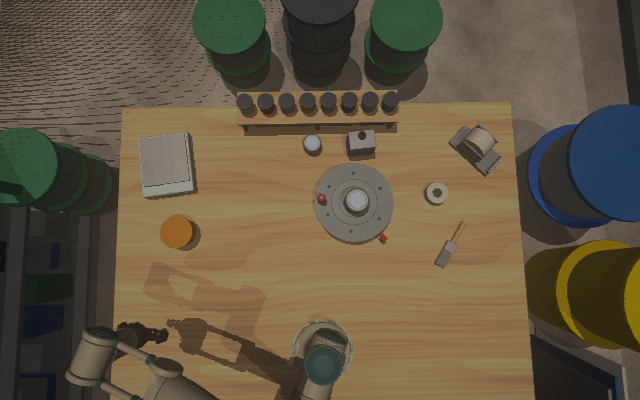

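View pics/side0.png

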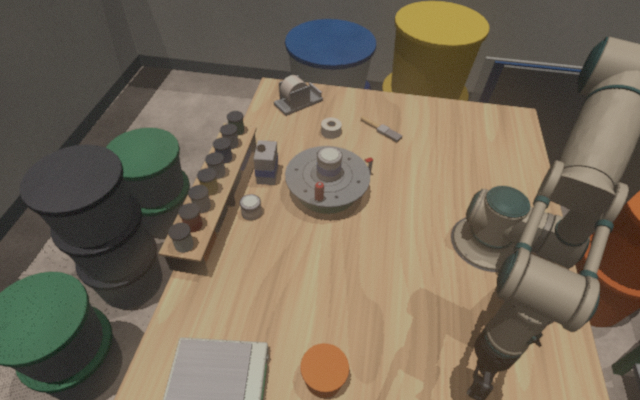

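The top view shows the handle at (321,198), the platter centre at about (353,203), and the red pointer tip at (383,238). The side view shows the handle at (319,190), the pointer at (369,160) and the tin at (329,162).

```bash
cat >h.py <<'E'
import numpy as np,cv2
from rig import manip
def cloud(i):
    h,w=i["depth"].shape;v,u=np.mgrid[:h,:w];d=i["depth"]
    P=np.stack([(u-i["cx"])/i["fx"]*d,(v-i["cy"])/i["fy"]*d,d],-1)
    return P@i["pose"][:3,:3].T+i["pose"][:3,3]
def red(i):
    h=cv2.cvtColor(i["pixels"],cv2.COLOR_BGR2HSV)
    return ((h[...,0]<8)|(h[...,0]>172))&(h[...,1]>130)&(h[...,2]>60)
def ray(i,u,v,z):
    d=i["pose"][:3,:3]@[(u-i["cx"])/i["fx"],(v-i["cy"])/i["fy"],1];o=i["pose"][:3,3]
    return o+d*(z-o[2])/d[2]
E
python3 - <<'E'
from h import *
for n in("top","side"):
    i=dict(np.load(n+"0.npz"));P=cloud(i);m=red(i)
    c,l,st,ce=cv2.connectedComponentsWithStats(m.astype(np.uint8))
    for k in range(1,c):
        if st[k,4]>8:
            q=P[l==k];print(n,ce[k].round(1),st[k],np.median(q,0).round(4),q[:,2].max().round(3))
    # platter top
    near=np.hypot(P[...,0]-.58,P[...,1]+.09)<.25
    for lo,hi in((.075,.095),):
        mm=(near&(P[...,2]>lo)&(P[...,2]<hi)).astype(np.uint8)
        c,l,st,ce=cv2.connectedComponentsWithStats(mm);k=1+st[1:,4].argmax()
        cs,_=cv2.findContours((l==k).astype(np.uint8),cv2.RETR_EXTERNAL,cv2.CHAIN_APPROX_NONE)
        cc=max(cs,key=len)[:,0]; hull=cv2.convexHull(cc)[:,0]
        R=np.array([ray(i,u,v,.085)[:2] for u,v in hull])
        A=np.c_[2*R,np.ones(len(R))];s=np.linalg.lstsq(A,(R**2).sum(1),rcond=None)[0]
        print(n,"platter",s[:2].round(4),np.sqrt(s[2]+s[:2]@s[:2]),np.median(P[l==k],0), "resid",(np.hypot(*(R-s[:2]).T)).std())
    t=near&(P[...,2]>.16)&(P[...,2]<.185)&(np.hypot(P[...,0]-.58,P[...,1]+.09)<.09)
    print("tin",P[t].mean(0),t.sum())
    for lo,hi in((.03,.5),):
        c,l,st,ce=cv2.connectedComponentsWithStats(((P[...,2]>lo)&(P[...,2]<hi)&(abs(P[...,1])<.6)&(P[...,0]>.2)&(P[...,0]<1)).astype(np.uint8))
        for k in range(1,c):
            if st[k,4]>40:q=P[l==k];print(" obj",np.median(q,0).round(3),q.min(0).round(3),q.max(0).round(3))
E
```

```text
top [321.1 197.6] [318 194   7   8  37] [ 0.562  -0.0041  0.1585] 0.166
top [382.9 237.1] [380 234   7   8  32] [ 0.4196 -0.2339  0.0836] 0.092
top platter [ 0.5549 -0.1284] 0.14902893223865482 [ 0.5477025  -0.12613791  0.08619394] resid 0.00033414218023304886
tin [ 0.55210897 -0.12658224  0.17571686] 459
 obj [0.905 0.003 0.11 ] [ 0.855 -0.308  0.03 ] [0.989 0.31  0.19 ]
 obj [ 0.774 -0.158  0.129] [ 0.744 -0.214  0.03 ] [ 0.824 -0.108  0.149]
 obj [ 0.767 -0.581  0.098] [ 0.725 -0.6    0.031] [ 0.832 -0.547  0.134]
 obj [0.715 0.549 0.052] [0.6   0.489 0.03 ] [0.852 0.6   0.065]
 obj [0.791 0.025 0.06 ] [ 0.759 -0.007  0.032] [0.83  0.06  0.072]
 obj [ 0.55  -0.125  0.087] [ 0.407 -0.277  0.074] [0.704 0.018 0.186]
 obj [ 0.588 -0.455  0.046] [ 0.548 -0.498  0.03 ] [ 0.632 -0.414  0.06 ]
 obj [0.455 0.539 0.084] [0.398 0.481 0.03 ] [0.514 0.599 0.096]
 obj [ 0.42  -0.234  0.083] [ 0.405 -0.246  0.039] [ 0.435 -0.219  0.092]
side [368.9 159.6] [366 158   7   4  20] [ 0.4184 -0.2347  0.0831] 1.164
side [319.5 185.9] [316 184   7   4  15] [0.5608 0.0025 0.1574] 0.16
side platter [ 0.5509 -0.1332] 0.15413324817072732 [ 0.5381757  -0.10141931  0.08572145] resid 0.007641522841760326
tin [ 0.55369649 -0.12296423  0.17427562] 403
 obj [ 0.77  -0.579  0.088] [ 0.725 -0.6    0.03 ] [ 0.834 -0.545  0.129]
 obj [0.901 0.053 0.111] [ 0.747 -0.309  0.03 ] [0.992 0.315 0.187]
 obj [ 0.592 -0.449  0.045] [ 0.552 -0.5    0.03 ] [ 0.633 -0.411  0.056]
 obj [ 0.549 -0.101  0.087] [ 0.407 -0.281  0.035] [0.706 0.021 0.182]
 obj [0.793 0.036 0.059] [ 0.761 -0.012  0.031] [0.833 0.062 0.068]
 obj [0.716 0.555 0.052] [0.602 0.491 0.03 ] [0.856 0.6   0.06 ]
 obj [0.457 0.545 0.083] [0.397 0.48  0.03 ] [0.519 0.6   0.091]
```

```bash
python3 -m pendant '[{"jaw":1,"tx":42.3,"ty":-56.1,"tz":0,"az":-70},{"jaw":1,"tx":42.3,"ty":-56.1,"tz":0,"az":-70},{"jaw":1,"tx":42.3,"ty":-56.1,"tz":0,"az":-70},{"jaw":1,"tx":42.3,"ty":-56.1,"tz":0,"az":-70},{"jaw":1,"tx":42.3,"ty":-56.1,"tz":0,"az":-70},{"jaw":1,"tx":42.3,"ty":-56.1,"tz":0,"az":-70},{"jaw":1,"tx":42.3,"ty":-56.1,"tz":0,"az":-70},{"jaw":1,"tx":42.3,"ty":-56.1,"tz":0,"az":-70},{"jaw":1,"tx":42.3,"ty":-56.1,"tz":0,"az":-70},{"jaw":1,"tx":42.3,"ty":-56.1,"tz":0,"az":-70}]' 30
```

```text
invalid input at $[0]: expected keys jaw, tx, ty, tz, ax, ay, az
```

```bash
python3 -m pendant '[{"jaw":1,"tx":42.3,"ty":-56.1,"tz":0,"ax":0,"ay":0,"az":-70},{"jaw":1,"tx":42.3,"ty":-56.1,"tz":0,"ax":0,"ay":0,"az":-70},{"jaw":1,"tx":42.3,"ty":-56.1,"tz":0,"ax":0,"ay":0,"az":-70},{"jaw":1,"tx":42.3,"ty":-56.1,"tz":0,"ax":0,"ay":0,"az":-70},{"jaw":1,"tx":42.3,"ty":-56.1,"tz":0,"ax":0,"ay":0,"az":-70},{"jaw":1,"tx":42.3,"ty":-56.1,"tz":0,"ax":0,"ay":0,"az":-70},{"jaw":1,"tx":42.3,"ty":-56.1,"tz":0,"ax":0,"ay":0,"az":-70},{"jaw":1,"tx":42.3,"ty":-56.1,"tz":0,"ax":0,"ay":0,"az":-70},{"jaw":1,"tx":42.3,"ty":-56.1,"tz":0,"ax":0,"ay":0,"az":-70},{"jaw":1,"tx":42.3,"ty":-56.1,"tz":0,"ax":0,"ay":0,"az":-70}]' 30
```

```text
clock: 1.35
position: [0.5159, 0.0571, 0.2498]
ee_rot: [-0.0, 0.669, 0.743, 0.0]
contact_force: [0.0, 0.3, 0.0]
width: 0.0857
gripper_force: 0.0
```

```bash
python3 -m pendant '[{"jaw":1,"tx":4.6,"ty":-6.0,"tz":0,"ax":0,"ay":0,"az":0},{"jaw":1,"tx":4.6,"ty":-6.0,"tz":0,"ax":0,"ay":0,"az":0},{"jaw":1,"tx":4.6,"ty":-6.0,"tz":-3,"ax":0,"ay":0,"az":0},{"jaw":1,"tx":4.6,"ty":-6.0,"tz":-6,"ax":0,"ay":0,"az":0},{"jaw":1,"tx":4.6,"ty":-6.0,"tz":-9,"ax":0,"ay":0,"az":0},{"jaw":1,"tx":4.6,"ty":-6.0,"tz":-11.7,"ax":0,"ay":0,"az":0},{"jaw":1,"tx":4.6,"ty":-6.0,"tz":-11.7,"ax":0,"ay":0,"az":0},{"jaw":1,"tx":4.6,"ty":-6.0,"tz":-11.7,"ax":0,"ay":0,"az":0}]' 30
cat >>h.py <<'E'
C=np.array([.5549,-.1275])
def handle(i):
    P=cloud(i);h=cv2.cvtColor(i["pixels"],cv2.COLOR_BGR2HSV)
    r=np.hypot(P[...,0]-C[0],P[...,1]-C[1])
    m=((h[...,0]<10)|(h[...,0]>170))&(h[...,1]>90)&(h[...,2]>30)&(r<.155)&(r>.08)&(P[...,2]>.09)&(P[...,2]<.156)
    q=P[m]
    if len(q)<6: return None,len(q)
    c=np.median(q,0)[:2];d=c-i["pose"][:2,3];c=c+.0125*d/np.linalg.norm(d)
    return c,len(q)
E
python3 - <<'E'
from h import *
print(handle(dict(np.load("side0.npz"))))
i=manip.get_image("side");print(handle(i));print(manip.get_state()["position"])
cv2.imwrite("pics/s1.png",cv2.resize(i["pixels"][100:260,220:460],None,fx=3,fy=3,interpolation=cv2.INTER_CUBIC))
E
```

```text
clock: 2.35
position: [0.5615, -0.0006, 0.1339]
ee_rot: [0.0, 0.669, 0.744, 0.0]
contact_force: [-0.8, -1.1, 0.5]
width: 0.0852
gripper_force: 0.0
(array([ 0.56491696, -0.0058431 ]), 74)
(array([ 0.56409789, -0.00609035]), 34)
[ 0.56183941 -0.00074826  0.1343028 ]
```

View pics/s1.png

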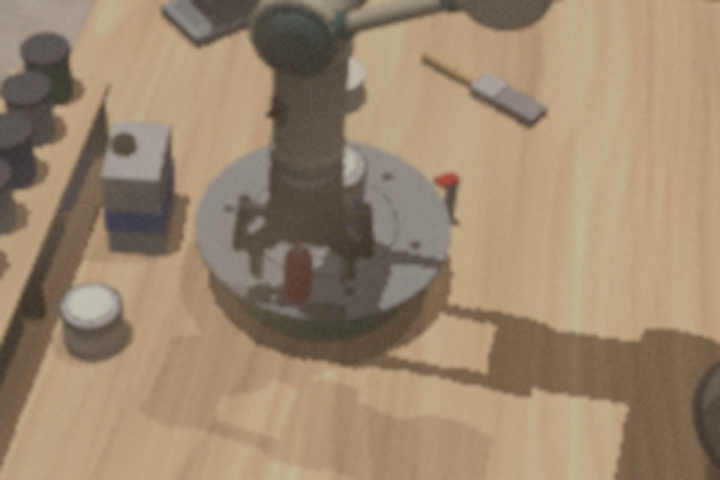

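The crop shows the handle at (298,275), upright between the open fingers and slightly off-centre. The tin, visible behind the wrist, hasn't been touched.

```bash
python3 -m pendant '[{"jaw":1,"tx":0.1,"ty":-0.3,"tz":0,"ax":0,"ay":0,"az":0},{"jaw":-0.1,"tx":0.1,"ty":-0.3,"tz":0,"ax":0,"ay":0,"az":0},{"jaw":-1,"tx":0.1,"ty":-0.3,"tz":0,"ax":0,"ay":0,"az":0},{"jaw":-1,"tx":0.1,"ty":-0.3,"tz":0,"ax":0,"ay":0,"az":0},{"jaw":-1,"tx":0.1,"ty":-0.3,"tz":0,"ax":0,"ay":0,"az":0},{"jaw":-1,"tx":0.1,"ty":-0.3,"tz":0,"ax":0,"ay":0,"az":0}]' 30
python3 - <<'E'
from h import *
i=manip.get_image("side");print(handle(i));s=manip.get_state();print(s["position"],s["contact_force"],s["width"],s["gripper_force"])
E
```

```text
clock: 3.15
position: [0.5627, -0.004, 0.1337]
ee_rot: [0.001, 0.669, 0.743, 0.001]
contact_force: [-0.1, 0.5, 6.1]
width: 0.0291
gripper_force: 31.1
(array([ 0.56142859, -0.00637537]), 48)
[ 0.56273169 -0.00400526  0.13370932] [1.46977297 0.67398526 6.02408602] 0.028837130987733797 31.15909678468597
```

```bash
cat >plan.py <<'E'
import numpy as np
C=np.array([.5549,-.1284]);R=.1247;p0=np.array([.5627,-.0040])
f=86.41;a=[f]
for k in range(70): f+=min(k+.5,20)*11.25/20; a.append(f)
P=[C+R*np.array([np.cos(np.radians(x)),np.sin(np.radians(x))]) for x in a]
P[0]=p0
r=[np.round(p*100,1) for p in P]
for k in range(0,70,10):
    print(k,"phi_end",round(a[k+10],1),[(round(x,1),round(y,1)) for x,y in (r[k+j]-r[k] for j in range(1,11))])
E
python3 plan.py
```

```text
0 phi_end 114.5 [(np.float64(-0.1), np.float64(0.0)), (np.float64(-0.3), np.float64(0.0)), (np.float64(-0.6), np.float64(0.0)), (np.float64(-1.0), np.float64(0.0)), (np.float64(-1.6), np.float64(0.0)), (np.float64(-2.2), np.float64(-0.1)), (np.float64(-3.0), np.float64(-0.2)), (np.float64(-3.9), np.float64(-0.4)), (np.float64(-4.9), np.float64(-0.7)), (np.float64(-6.0), np.float64(-1.1))]
10 phi_end 198.9 [(np.float64(-1.1), np.float64(-0.6)), (np.float64(-2.3), np.float64(-1.4)), (np.float64(-3.5), np.float64(-2.4)), (np.float64(-4.6), np.float64(-3.6)), (np.float64(-5.6), np.float64(-5.0)), (np.float64(-6.4), np.float64(-6.8)), (np.float64(-7.0), np.float64(-8.7)), (np.float64(-7.3), np.float64(-10.8)), (np.float64(-7.2), np.float64(-13.1)), (np.float64(-6.6), np.float64(-15.4))]
20 phi_end 311.4 [(np.float64(1.0), np.float64(-2.2)), (np.float64(2.4), np.float64(-4.2)), (np.float64(4.2), np.float64(-5.9)), (np.float64(6.3), np.float64(-7.1)), (np.float64(8.6), np.float64(-8.0)), (np.float64(11.0), np.float64(-8.4)), (np.float64(13.5), np.float64(-8.3)), (np.float64(15.8), np.float6
[... 952 characters left out ...]
at64(-4.8)), (np.float64(1.7), np.float64(-7.0)), (np.float64(3.1), np.float64(-9.0)), (np.float64(4.9), np.float64(-10.7)), (np.float64(7.0), np.float64(-11.9)), (np.float64(9.3), np.float64(-12.8)), (np.float64(11.7), np.float64(-13.2)), (np.float64(14.2), np.float64(-13.1)), (np.float64(16.5), np.float64(-12.5))]
60 phi_end 761.4 [(np.float64(2.3), np.float64(1.0)), (np.float64(4.2), np.float64(2.4)), (np.float64(5.9), np.float64(4.2)), (np.float64(7.2), np.float64(6.3)), (np.float64(8.0), np.float64(8.6)), (np.float64(8.4), np.float64(11.0)), (np.float64(8.3), np.float64(13.4)), (np.float64(7.8), np.float64(15.8)), (np.float64(6.8), np.float64(18.0)), (np.float64(5.3), np.float64(20.0))]
```

```bash
python3 -m pendant '[{"jaw":-1,"tx":-0.1,"ty":0,"tz":0,"ax":0,"ay":0,"az":0},{"jaw":-1,"tx":-0.3,"ty":0,"tz":0,"ax":0,"ay":0,"az":0},{"jaw":-1,"tx":-0.6,"ty":0,"tz":0,"ax":0,"ay":0,"az":0},{"jaw":-1,"tx":-1.0,"ty":0,"tz":0,"ax":0,"ay":0,"az":0},{"jaw":-1,"tx":-1.6,"ty":0,"tz":0,"ax":0,"ay":0,"az":0},{"jaw":-1,"tx":-2.2,"ty":-0.1,"tz":0,"ax":0,"ay":0,"az":0},{"jaw":-1,"tx":-3.0,"ty":-0.2,"tz":0,"ax":0,"ay":0,"az":0},{"jaw":-1,"tx":-3.9,"ty":-0.4,"tz":0,"ax":0,"ay":0,"az":0},{"jaw":-1,"tx":-4.9,"ty":-0.7,"tz":0,"ax":0,"ay":0,"az":0},{"jaw":-1,"tx":-6.0,"ty":-1.1,"tz":0,"ax":0,"ay":0,"az":0}]'
```

```text
clock: 4.45
position: [0.503, -0.016, 0.1337]
ee_rot: [0.002, 0.669, 0.744, 0.0]
contact_force: [1.1, -4.3, 5.9]
width: 0.029
gripper_force: 31.1
```

```bash
python3 -m pendant '[{"jaw":-1,"tx":-1.1,"ty":-0.6,"tz":0,"ax":0,"ay":0,"az":0},{"jaw":-1,"tx":-2.3,"ty":-1.4,"tz":0,"ax":0,"ay":0,"az":0},{"jaw":-1,"tx":-3.5,"ty":-2.4,"tz":0,"ax":0,"ay":0,"az":0},{"jaw":-1,"tx":-4.6,"ty":-3.6,"tz":0,"ax":0,"ay":0,"az":0},{"jaw":-1,"tx":-5.6,"ty":-5.0,"tz":0,"ax":0,"ay":0,"az":0},{"jaw":-1,"tx":-6.4,"ty":-6.8,"tz":0,"ax":0,"ay":0,"az":0},{"jaw":-1,"tx":-7.0,"ty":-8.7,"tz":0,"ax":0,"ay":0,"az":0},{"jaw":-1,"tx":-7.3,"ty":-10.8,"tz":0,"ax":0,"ay":0,"az":0},{"jaw":-1,"tx":-7.2,"ty":-13.1,"tz":0,"ax":0,"ay":0,"az":0},{"jaw":-1,"tx":-6.6,"ty":-15.4,"tz":0,"ax":0,"ay":0,"az":0}]'
```

```text
clock: 5.7
position: [0.4385, -0.1694, 0.1337]
ee_rot: [0.002, 0.67, 0.743, 0.003]
contact_force: [9.8, 3.3, 3.1]
width: 0.0291
gripper_force: 31.4
```

```bash
cat >rows.py <<'E'
import numpy as np
C=np.array([.557,-.129]);R=.1251
def pt(deg): return C+R*np.array([np.cos(np.radians(deg)),np.sin(np.radians(deg))])
def rows(cmd,degs):
    for d in degs:
        x=(pt(d)-cmd)*100; print(f"{d:.1f}: {x[0]:.1f} {x[1]:.1f}")
    print("end",np.round(np.array(cmd)+np.round((pt(degs[-1])-cmd)*100,1)/100,4))
E
python3 -c "
from rows import *
rows([.4367,-.169],[198.9+11.25*k for k in range(1,11)])"
```

```text
210.2: 1.2 -2.3
221.4: 2.6 -4.3
232.7: 4.4 -5.9
243.9: 6.5 -7.2
255.2: 8.8 -8.1
266.4: 11.2 -8.5
277.6: 13.7 -8.4
288.9: 16.1 -7.8
300.1: 18.3 -6.8
311.4: 20.3 -5.4
end [ 0.6397 -0.223 ]
```

```bash
python3 -m pendant '[{"jaw":-1,"tx":1.2,"ty":-2.3,"tz":0,"ax":0,"ay":0,"az":0},{"jaw":-1,"tx":2.6,"ty":-4.3,"tz":0,"ax":0,"ay":0,"az":0},{"jaw":-1,"tx":4.4,"ty":-5.9,"tz":0,"ax":0,"ay":0,"az":0},{"jaw":-1,"tx":6.5,"ty":-7.2,"tz":0,"ax":0,"ay":0,"az":0},{"jaw":-1,"tx":8.8,"ty":-8.1,"tz":0,"ax":0,"ay":0,"az":0},{"jaw":-1,"tx":11.2,"ty":-8.5,"tz":0,"ax":0,"ay":0,"az":0},{"jaw":-1,"tx":13.7,"ty":-8.4,"tz":0,"ax":0,"ay":0,"az":0},{"jaw":-1,"tx":16.1,"ty":-7.8,"tz":0,"ax":0,"ay":0,"az":0},{"jaw":-1,"tx":18.3,"ty":-6.8,"tz":0,"ax":0,"ay":0,"az":0},{"jaw":-1,"tx":20.3,"ty":-5.4,"tz":0,"ax":0,"ay":0,"az":0}]'
python3 -c "
from rows import *
rows([.6397,-.223],[311.4+11.25*k for k in range(1,11)])"
```

```text
clock: 6.95
position: [0.6394, -0.223, 0.1337]
ee_rot: [-0.0, 0.669, 0.743, 0.0]
contact_force: [-0.8, 1.3, 8.0]
width: 0.0293
gripper_force: 31.8
322.6: 1.7 1.8
333.9: 3.0 3.9
345.1: 3.8 6.2
356.4: 4.2 8.6
367.6: 4.1 11.1
378.9: 3.6 13.5
390.1: 2.5 15.7
401.4: 1.1 17.7
412.6: -0.7 19.3
423.9: -2.8 20.6
end [ 0.6117 -0.017 ]
```

```bash
python3 -c "
from rows import *
rows([.6397,-.223],[311.4+11.25*k-.0703*k*k for k in range(1,7)])"
```

```text
322.6: 1.7 1.8
333.6: 2.9 3.8
344.5: 3.8 6.1
355.3: 4.2 8.4
365.9: 4.2 10.7
376.4: 3.7 12.9
end [ 0.6767 -0.094 ]
```

```bash
cat >look.py <<'E'
import sys,json,os
import h,rows
from h import *
from scipy.optimize import least_squares
h.C=rows.C;C=rows.C
cmd=[float(sys.argv[1]),float(sys.argv[2])];n=int(sys.argv[3])
s0=manip.get_state();i=manip.get_image(sys.argv[4] if len(sys.argv)>4 else "side")
p,npx=handle(i);t=s0["clock"];tc=manip.get_state()["clock"]
cv2.imwrite(f"pics/c{t:.2f}.png",cv2.resize(i["pixels"][100:260,220:460],None,fx=3,fy=3))
obs=json.load(open("obs.json")) if os.path.exists("obs.json") else []
T0=6.98
def phi(x,t):
    d=np.asarray(t)-T0;return x[2]+np.degrees((x[0]+.1)*np.exp(x[1])*(1-np.exp(-d/np.exp(x[1])))-.1*d)
def fit(obs):
    o=np.array(obs).reshape(-1,2)
    f=lambda x:np.r_[(phi(x,o[:,0])-o[:,1])/2,(x[0]-1.57)/.04,(x[1]-np.log(10))/.5,(x[2]-314)/1.5]
    return least_squares(f,[1.57,np.log(10),314],loss="linear")
x=fit(obs).x
if p is not None:
    a=np.degrees(np.arctan2(*(p-C)[::-1]));pr=phi(x,t);a+=360*round((pr-a)/360)
    print("handle",p.round(4),npx,"r",np.linalg.norm(p-C).round(4),"ang",a.round(1),"pred",pr.round(1))
    if abs(a-pr)<25 and npx>=10: obs.append([t,a]);json.dump(obs,open("obs.json","w"));x=fit(obs).x
else: print("no handle",npx)
hp=rows.pt(phi(x,t));print("t",t,"tcp",s0["position"].round(4),"est handle",hp.round(4),"off mm",((s0["position"][:2]-hp)*1e3).round(1),"w",x[0].round(3),"tau",np.exp(x[1]).round(2),"phi_now",phi(x,t).round(1),"resid",[round(float(b-phi(x,a)),1) for a,b in obs],"force",s0["contact_force"].round(1),s0["width"].round(3))
k=tc+.125*np.arange(1,n+1);k[-1]+=.02
rows.rows(cmd,list(phi(x,k)))
E
python3 -m pendant '[{"jaw":1,"tx":1.7,"ty":1.8,"tz":0,"ax":0,"ay":0,"az":0},{"jaw":1,"tx":2.9,"ty":3.8,"tz":0,"ax":0,"ay":0,"az":0},{"jaw":1,"tx":3.8,"ty":6.1,"tz":0,"ax":0,"ay":0,"az":0},{"jaw":1,"tx":4.2,"ty":8.4,"tz":0,"ax":0,"ay":0,"az":0},{"jaw":1,"tx":4.2,"ty":10.7,"tz":0,"ax":0,"ay":0,"az":0},{"jaw":1,"tx":3.7,"ty":12.9,"tz":0,"ax":0,"ay":0,"az":0}]'
python3 look.py .6767 -.094 5
```

```text
clock: 7.7
position: [0.6757, -0.0922, 0.133]
ee_rot: [-0.0, 0.669, 0.743, -0.0]
contact_force: [0.2, 0.5, -0.4]
width: 0.0854
gripper_force: 0.0
handle [ 0.6765 -0.0958] 76 r 0.124 ang 375.5 pred 376.3Traceback (most recent call last):
  File "look.py", line 24, in <module>
    hp=rows.pt(phi(x,t));print("t",t,"tcp",s0["position"].round(4),"est handle",hp.round(4),"off mm",((s0["position"][:2]-hp)*1e3).round(1),"w",x[0].round(3),"tau",np.exp(x[1]).round(2),"phi_now",phi(x,t).round(1),"resid",[round(float(b-phi(x,a)),1) for a,b in obs],"force",s0["contact_force"].round(1),s0["width"].round(3))
                                                                                                                                                                                                                                                                                                               ^^^^^^^^^^^^^^^^^
AttributeError: 'float' object has no attribute 'round'
```

```bash
sed -i 's/,s0\["width"\].round(3))/,s0["width"])/' look.py
python3 - <<'E'
import rows,numpy as np
src=open('look.py').read()
a=src.index("T0=6.98");b=src.index("x=fit(obs).x")
import json;from scipy.optimize import least_squares
exec(src[a:b]);x=fit(json.load(open('obs.json'))).x
print(x);k=7.75+.125*np.arange(1,6);k[-1]+=.02;rows.rows([.6767,-.094],list(phi(x,k)))
E
```

```text
[  1.56501982   2.2542487  313.82373821]
390.2: -1.2 2.8
400.3: -2.4 4.6
410.2: -4.0 6.1
420.0: -5.7 7.3
431.2: -7.9 8.3
end [ 0.5977 -0.011 ]
```

```bash
python3 -m pendant '[{"jaw":1,"tx":-1.2,"ty":2.8,"tz":0,"ax":0,"ay":0,"az":0},{"jaw":1,"tx":-2.4,"ty":4.6,"tz":0,"ax":0,"ay":0,"az":0},{"jaw":1,"tx":-4.0,"ty":6.1,"tz":0,"ax":0,"ay":0,"az":0},{"jaw":1,"tx":-5.7,"ty":7.3,"tz":0,"ax":0,"ay":0,"az":0},{"jaw":1,"tx":-7.9,"ty":8.3,"tz":0,"ax":0,"ay":0,"az":0}]'
python3 look.py .5977 -.011 6
```

```text
clock: 8.38
position: [0.5962, -0.0106, 0.1332]
ee_rot: [0.0, 0.669, 0.743, 0.0]
contact_force: [0.2, -0.6, -0.3]
width: 0.0853
gripper_force: 0.0
handle [ 0.5957 -0.0129] 13 r 0.1224 ang 431.5 pred 429.6
t 8.375 tcp [ 0.5962 -0.0106  0.1332] est handle [ 0.5975 -0.0106] off mm [-1.2  0. ] w 1.57 tau 10.99 phi_now 431.1 resid [-0.8, 0.4] force [ 0.2 -0.6 -0.3] 0.08527315364669369
444.8: -2.9 0.7
454.4: -5.0 0.7
463.8: -7.1 0.3
473.2: -9.0 -0.3
482.4: -10.8 -1.2
493.0: -12.6 -2.7
end [ 0.4717 -0.038 ]
```

```bash
python3 -m pendant '[{"jaw":1,"tx":-2.9,"ty":0.7,"tz":0,"ax":0,"ay":0,"az":0},{"jaw":1,"tx":-5.0,"ty":0.7,"tz":0,"ax":0,"ay":0,"az":0},{"jaw":1,"tx":-7.1,"ty":0.3,"tz":0,"ax":0,"ay":0,"az":0},{"jaw":1,"tx":-9.0,"ty":-0.3,"tz":0,"ax":0,"ay":0,"az":0},{"jaw":1,"tx":-10.8,"ty":-1.2,"tz":0,"ax":0,"ay":0,"az":0},{"jaw":1,"tx":-12.6,"ty":-2.7,"tz":0,"ax":0,"ay":0,"az":0}]'
python3 look.py .4717 -.038 6
```

```text
clock: 9.18
position: [0.4703, -0.0385, 0.1332]
ee_rot: [0.0, 0.669, 0.744, 0.0]
contact_force: [1.6, 0.2, 0.0]
width: 0.0856
gripper_force: 0.0
handle [ 0.4809 -0.0311] 107 r 0.124 ang 487.8 pred 491.6
t 9.175 tcp [ 0.4703 -0.0385  0.1332] est handle [ 0.4792 -0.031 ] off mm [-8.9 -7.5] w 1.574 tau 9.06 phi_now 488.5 resid [-0.8, 1.5, -0.6] force [1.6 0.2 0. ] 0.08564076193808048
500.5: -1.1 -1.1
509.0: -2.2 -2.6
517.3: -3.0 -4.3
525.5: -3.6 -6.0
533.6: -3.9 -7.7
542.8: -4.0 -9.7
end [ 0.4317 -0.135 ]
```

```bash
sed -i 's/npx>=10/npx>=25/' look.py; python3 - <<'E'
import json;o=json.load(open('obs.json'));del o[1];json.dump(o,open('obs.json','w'))
E
python3 -m pendant '[{"jaw":1,"tx":-1.0,"ty":-1.0,"tz":0,"ax":0,"ay":0,"az":0},{"jaw":1,"tx":-2.1,"ty":-2.5,"tz":0,"ax":0,"ay":0,"az":0},{"jaw":1,"tx":-2.9,"ty":-4.1,"tz":0,"ax":0,"ay":0,"az":0},{"jaw":1,"tx":-3.6,"ty":-5.9,"tz":0,"ax":0,"ay":0,"az":0}]'
python3 look.py .4357 -.097 5
```

```text
clock: 9.72
position: [0.435, -0.0978, 0.1332]
ee_rot: [0.0, 0.669, 0.743, 0.0]
contact_force: [-0.4, 0.3, -0.5]
width: 0.0855
gripper_force: 0.0
handle [ 0.4364 -0.095 ] 92 r 0.1253 ang 524.3 pred 525.0
t 9.725 tcp [ 0.435  -0.0978  0.1332] est handle [ 0.4365 -0.0955] off mm [-1.5 -2.3] w 1.566 tau 9.12 phi_now 524.5 resid [-0.3, 0.3, -0.2] force [-0.4  0.3 -0.5] 0.08554417952677633
535.7: -0.3 -2.3
543.6: -0.4 -4.0
551.4: -0.1 -5.7
559.0: 0.3 -7.3
567.8: 1.1 -9.0
end [ 0.4467 -0.187 ]
```

```bash
python3 -m pendant '[{"jaw":1,"tx":-0.3,"ty":-2.3,"tz":0,"ax":0,"ay":0,"az":0},{"jaw":1,"tx":-0.4,"ty":-4.0,"tz":0,"ax":0,"ay":0,"az":0},{"jaw":1,"tx":-0.1,"ty":-5.7,"tz":0,"ax":0,"ay":0,"az":0},{"jaw":1,"tx":0.3,"ty":-7.3,"tz":0,"ax":0,"ay":0,"az":0},{"jaw":1,"tx":1.1,"ty":-9.0,"tz":0,"ax":0,"ay":0,"az":0}]'
python3 look.py .4467 -.187 6
```

```text
clock: 10.4
position: [0.4465, -0.188, 0.133]
ee_rot: [0.0, 0.669, 0.743, 0.0]
contact_force: [-0.0, -0.4, 0.8]
width: 0.0855
gripper_force: 0.0
handle [ 0.4406 -0.1826] 81 r 0.1282 ang 564.7 pred 566.6
t 10.4 tcp [ 0.4465 -0.188   0.133 ] est handle [ 0.4439 -0.1825] off mm [ 2.6 -5.5] w 1.573 tau 8.67 phi_now 565.3 resid [-0.5, 0.5, 0.5, -0.6] force [-0.  -0.4  0.8] 0.08547247498248818
575.5: 0.8 -1.5
582.6: 1.8 -2.7
589.7: 2.9 -3.7
596.6: 4.1 -4.6
603.4: 5.4 -5.4
611.2: 7.0 -6.0
end [ 0.5167 -0.247 ]
```

```bash
python3 -m pendant '[{"jaw":1,"tx":0.7,"ty":-1.5,"tz":0,"ax":0,"ay":0,"az":0},{"jaw":1,"tx":1.7,"ty":-2.6,"tz":0,"ax":0,"ay":0,"az":0},{"jaw":1,"tx":2.8,"ty":-3.6,"tz":0,"ax":0,"ay":0,"az":0},{"jaw":1,"tx":4.0,"ty":-4.5,"tz":0,"ax":0,"ay":0,"az":0},{"jaw":1,"tx":5.4,"ty":-5.3,"tz":0,"ax":0,"ay":0,"az":0}]'
python3 look.py .5007 -.240 6
```

```text
clock: 11.08
position: [0.501, -0.2405, 0.133]
ee_rot: [-0.0, 0.669, 0.743, 0.0]
contact_force: [0.1, -0.8, -0.6]
width: 0.0855
gripper_force: 0.0
handle [ 0.4947 -0.2397] 16 r 0.127 ang 600.6 pred 603.4
t 11.075 tcp [ 0.501  -0.2405  0.133 ] est handle [ 0.501  -0.2409] off mm [0.  0.4] w 1.573 tau 8.67 phi_now 603.4 resid [-0.5, 0.5, 0.5, -0.6] force [ 0.1 -0.8 -0.6] 0.08550923637796745
612.8: 1.9 -0.8
619.3: 3.3 -1.2
625.8: 4.7 -1.4
632.1: 6.1 -1.4
638.4: 7.4 -1.3
645.5: 9.0 -1.0
end [ 0.5907 -0.25  ]
```

```bash
python3 -m pendant '[{"jaw":1,"tx":1.7,"ty":-0.7,"tz":0,"ax":0,"ay":0,"az":0},{"jaw":1,"tx":3.0,"ty":-1.1,"tz":0,"ax":0,"ay":0,"az":0},{"jaw":1,"tx":4.3,"ty":-1.3,"tz":0,"ax":0,"ay":0,"az":0},{"jaw":1,"tx":5.7,"ty":-1.4,"tz":0,"ax":0,"ay":0,"az":0}]'
python3 look.py .5577 -.254 5
```

```text
clock: 11.62
position: [0.5578, -0.2539, 0.133]
ee_rot: [-0.0, 0.669, 0.743, 0.0]
contact_force: [-0.1, -0.1, -0.2]
width: 0.0854
gripper_force: 0.0
handle [ 0.5555 -0.2555] 16 r 0.1265 ang 629.3 pred 632.1
t 11.625 tcp [ 0.5578 -0.2539  0.133 ] est handle [ 0.5616 -0.254 ] off mm [-3.8  0.1] w 1.573 tau 8.67 phi_now 632.1 resid [-0.5, 0.5, 0.5, -0.6] force [-0.1 -0.1 -0.2] 0.08539460582689487
640.8: 2.3 0.2
646.9: 3.6 0.5
652.9: 4.8 1.0
658.9: 6.0 1.5
665.6: 7.2 2.3
end [ 0.6297 -0.231 ]
```

```bash
ls pics
```

```text
c10.40.png
c11.07.png
c11.62.png
c7.70.png
c8.38.png
c9.18.png
c9.72.png
s1.png
side0.png
top0.png
```

View pics/c11.62.png

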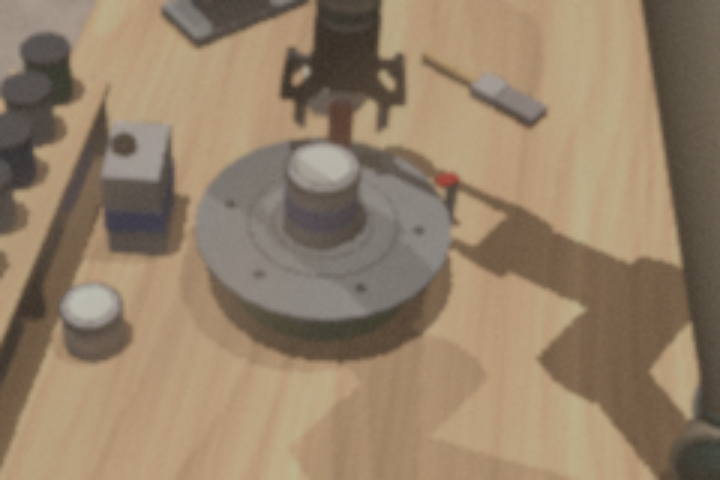

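The crop shows the handle at (341,120), centred between the fingertips at (298,120) and (382,120). The tin stands at (323,195), so the 16-pixel sightings can be used.

```bash
sed -i 's/npx>=25/npx>=14/' look.py; python3 - <<'E'
import rows,numpy as np,json
from scipy.optimize import least_squares
o=json.load(open('obs.json'));o+=[[11.075,600.8],[11.625,629.6]];json.dump(o,open('obs.json','w'))
src=open('look.py').read();exec(src[src.index("T0=6.98"):src.index("x=fit(obs).x")])
x=fit(o).x;print(x,np.exp(x[1]),[round(float(b-phi(x,a)),1) for a,b in o])
k=11.675+.125*np.arange(1,6);k[-1]+=.02;rows.rows([.5577,-.254],list(phi(x,k)))
E
```

```text
[  1.58457828   2.10384765 314.01161017] 8.197651019724832 [-0.9, 0.5, 0.8, 0.4, -0.9, -0.1]
638.1: 1.7 0.1
644.1: 3.0 0.4
649.9: 4.2 0.7
655.6: 5.3 1.2
662.2: 6.6 1.9
end [ 0.6237 -0.235 ]
```

```bash
python3 -m pendant '[{"jaw":1,"tx":1.7,"ty":0.1,"tz":0,"ax":0,"ay":0,"az":0},{"jaw":1,"tx":3.0,"ty":0.4,"tz":0,"ax":0,"ay":0,"az":0},{"jaw":1,"tx":4.2,"ty":0.7,"tz":0,"ax":0,"ay":0,"az":0},{"jaw":1,"tx":5.3,"ty":1.2,"tz":0,"ax":0,"ay":0,"az":0},{"jaw":1,"tx":6.6,"ty":1.9,"tz":0,"ax":0,"ay":0,"az":0}]'
python3 look.py .6237 -.235 6
```

```text
clock: 12.3
position: [0.6237, -0.2346, 0.133]
ee_rot: [-0.0, 0.669, 0.743, 0.0]
contact_force: [0.9, 0.3, -0.3]
width: 0.0858
gripper_force: 0.0
handle [ 0.6221 -0.2359] 51 r 0.1251 ang 661.3 pred 661.3
t 12.3 tcp [ 0.6237 -0.2346  0.133 ] est handle [ 0.622  -0.2359] off mm [1.7 1.3] w 1.584 tau 8.2 phi_now 661.3 resid [-0.9, 0.6, 0.8, 0.4, -0.9, -0.1, 0.0] force [ 0.9  0.3 -0.3] 0.08576361088369945
669.0: 1.2 0.9
674.5: 2.1 1.7
679.8: 2.9 2.5
685.0: 3.6 3.4
690.1: 4.2 4.4
696.0: 4.8 5.5
end [ 0.6717 -0.18  ]
```

Model is locked in now.

```bash
python3 -m pendant '[{"jaw":1,"tx":1.2,"ty":0.9,"tz":0,"ax":0,"ay":0,"az":0},{"jaw":1,"tx":2.1,"ty":1.7,"tz":0,"ax":0,"ay":0,"az":0},{"jaw":1,"tx":2.9,"ty":2.5,"tz":0,"ax":0,"ay":0,"az":0},{"jaw":1,"tx":3.6,"ty":3.4,"tz":0,"ax":0,"ay":0,"az":0},{"jaw":1,"tx":4.2,"ty":4.4,"tz":0,"ax":0,"ay":0,"az":0},{"jaw":1,"tx":4.8,"ty":5.5,"tz":0,"ax":0,"ay":0,"az":0}]'
python3 look.py .6717 -.18 7
```

```text
clock: 13.1
position: [0.6714, -0.1793, 0.133]
ee_rot: [-0.0, 0.669, 0.743, 0.0]
contact_force: [0.6, -0.3, -0.4]
width: 0.0854
gripper_force: 0.0
handle [ 0.6693 -0.1804] 78 r 0.1236 ang 695.4 pred 695.2
t 13.1 tcp [ 0.6714 -0.1793  0.133 ] est handle [ 0.6707 -0.1813] off mm [0.7 2. ] w 1.584 tau 8.22 phi_now 695.3 resid [-0.8, 0.6, 0.9, 0.4, -0.9, -0.1, -0.0, 0.1] force [ 0.6 -0.3 -0.4] 0.08539778124157098
702.2: 0.4 1.3
707.1: 0.7 2.3
711.9: 0.9 3.3
716.5: 1.0 4.3
721.1: 1.0 5.3
725.7: 1.0 6.3
730.8: 0.8 7.4
end [ 0.6797 -0.106 ]
```

```bash
python3 -m pendant '[{"jaw":1,"tx":0.4,"ty":1.3,"tz":0,"ax":0,"ay":0,"az":0},{"jaw":1,"tx":0.7,"ty":2.3,"tz":0,"ax":0,"ay":0,"az":0},{"jaw":1,"tx":0.9,"ty":3.3,"tz":0,"ax":0,"ay":0,"az":0},{"jaw":1,"tx":1.0,"ty":4.3,"tz":0,"ax":0,"ay":0,"az":0},{"jaw":1,"tx":1.0,"ty":5.3,"tz":0,"ax":0,"ay":0,"az":0},{"jaw":1,"tx":1.0,"ty":6.3,"tz":0,"ax":0,"ay":0,"az":0},{"jaw":1,"tx":0.8,"ty":7.4,"tz":0,"ax":0,"ay":0,"az":0}]'
python3 look.py .6797 -.106 8
```

```text
clock: 14.02
position: [0.679, -0.1054, 0.1331]
ee_rot: [0.0, 0.669, 0.743, 0.0]
contact_force: [0.3, -0.3, 0.4]
width: 0.0854
gripper_force: 0.0
handle [ 0.6787 -0.104 ] 86 r 0.1242 ang 731.6 pred 730.1
t 14.025 tcp [ 0.679  -0.1054  0.1331] est handle [ 0.6798 -0.1053] off mm [-0.8 -0.1] w 1.579 tau 8.32 phi_now 730.9 resid [-0.7, 0.8, 1.0, 0.5, -0.9, -0.3, -0.4, -0.4, 0.7] force [ 0.3 -0.3  0.4] 0.0854000923982878
737.1: -0.3 1.4
741.4: -0.6 2.3
745.6: -1.0 3.1
749.7: -1.4 3.9
753.8: -1.9 4.7
757.8: -2.4 5.4
761.7: -2.9 6.0
766.2: -3.6 6.7
end [ 0.6437 -0.039 ]
```

```bash
python3 -m pendant '[{"jaw":1,"tx":-0.3,"ty":1.4,"tz":0,"ax":0,"ay":0,"az":0},{"jaw":1,"tx":-0.6,"ty":2.3,"tz":0,"ax":0,"ay":0,"az":0},{"jaw":1,"tx":-1.0,"ty":3.1,"tz":0,"ax":0,"ay":0,"az":0},{"jaw":1,"tx":-1.4,"ty":3.9,"tz":0,"ax":0,"ay":0,"az":0},{"jaw":1,"tx":-1.9,"ty":4.7,"tz":0,"ax":0,"ay":0,"az":0},{"jaw":1,"tx":-2.4,"ty":5.4,"tz":0,"ax":0,"ay":0,"az":0},{"jaw":1,"tx":-2.9,"ty":6.0,"tz":0,"ax":0,"ay":0,"az":0},{"jaw":1,"tx":-3.6,"ty":6.7,"tz":0,"ax":0,"ay":0,"az":0}]'
python3 look.py .6437 -.039 10
```

```text
clock: 15.08
position: [0.6428, -0.0387, 0.133]
ee_rot: [0.0, 0.669, 0.743, 0.0]
contact_force: [0.3, 0.7, -0.6]
width: 0.0853
gripper_force: 0.0
handle [ 0.6441 -0.0381] 24 r 0.1259 ang 766.2 pred 765.6
t 15.075 tcp [ 0.6428 -0.0387  0.133 ] est handle [ 0.644  -0.0391] off mm [-1.2  0.4] w 1.577 tau 8.36 phi_now 765.9 resid [-0.7, 0.8, 1.1, 0.5, -0.9, -0.3, -0.4, -0.6, 0.5, 0.3] force [ 0.3  0.7 -0.6] 0.08529142420111109
771.2: -0.8 0.8
775.0: -1.5 1.2
778.6: -2.2 1.7
782.2: -2.8 2.1
785.7: -3.5 2.4
789.2: -4.2 2.7
792.6: -4.9 2.9
795.9: -5.6 3.1
799.2: -6.3 3.3
802.9: -7.1 3.4
end [ 0.5727 -0.005 ]
```

```bash
python3 -m pendant '[{"jaw":1,"tx":-0.8,"ty":0.8,"tz":0,"ax":0,"ay":0,"az":0},{"jaw":1,"tx":-1.5,"ty":1.2,"tz":0,"ax":0,"ay":0,"az":0},{"jaw":0.2,"tx":-2.2,"ty":1.7,"tz":0,"ax":0,"ay":0,"az":0},{"jaw":-1,"tx":-2.8,"ty":2.1,"tz":0,"ax":0,"ay":0,"az":0},{"jaw":-1,"tx":-3.5,"ty":2.4,"tz":0,"ax":0,"ay":0,"az":0},{"jaw":-1,"tx":-4.2,"ty":2.7,"tz":0,"ax":0,"ay":0,"az":0},{"jaw":-1,"tx":-4.9,"ty":2.9,"tz":0,"ax":0,"ay":0,"az":0},{"jaw":-1,"tx":-5.6,"ty":3.1,"tz":0,"ax":0,"ay":0,"az":0},{"jaw":-1,"tx":-6.3,"ty":3.3,"tz":0,"ax":0,"ay":0,"az":0},{"jaw":-1,"tx":-7.0,"ty":3.4,"tz":0,"ax":0,"ay":0,"az":0}]' 30
```

```text
clock: 16.38
position: [0.5727, -0.0054, 0.1331]
ee_rot: [0.0, 0.669, 0.743, -0.0]
contact_force: [-0.1, -3.3, 1.7]
width: 0.0291
gripper_force: 31.5
```

```bash
python3 -c "
from rows import *
rows([.5737,-.005],[802.5+x for x in (3.2,6,8.4,10.4,12,13.2,14,14.4)])"
```

```text
805.7: -0.7 0.1
808.5: -1.3 0.1
810.9: -1.9 0.1
812.9: -2.3 0.1
814.5: -2.7 0.1
815.7: -2.9 0.0
816.5: -3.1 0.0
816.9: -3.2 0.0
end [ 0.5417 -0.005 ]
```

```bash
python3 -m pendant '[{"jaw":-1,"tx":-0.7,"ty":0.1,"tz":0,"ax":0,"ay":0,"az":0},{"jaw":-1,"tx":-1.3,"ty":0.1,"tz":0,"ax":0,"ay":0,"az":0},{"jaw":-1,"tx":-1.9,"ty":0.1,"tz":0,"ax":0,"ay":0,"az":0},{"jaw":-1,"tx":-2.3,"ty":0.1,"tz":0,"ax":0,"ay":0,"az":0},{"jaw":-1,"tx":-2.7,"ty":0.1,"tz":0,"ax":0,"ay":0,"az":0},{"jaw":-1,"tx":-2.9,"ty":0,"tz":0,"ax":0,"ay":0,"az":0},{"jaw":-1,"tx":-3.1,"ty":0,"tz":0,"ax":0,"ay":0,"az":0},{"jaw":-1,"tx":-3.2,"ty":0,"tz":0,"ax":0,"ay":0,"az":0},{"jaw":-1,"tx":-3.2,"ty":0,"tz":0,"ax":0,"ay":0,"az":0}]'
python3 - <<'E'
from h import *
import rows
A=[]
for n in("top","side")*4:
    i=manip.get_image(n);P=cloud(i);m=red(i)
    c,l,st,ce=cv2.connectedComponentsWithStats(m.astype(np.uint8))
    for k in range(1,c):
        q=np.median(P[l==k],0);r=ray(i,*ce[k],.082)[:2]
        if st[k,4]>6 and abs(q[2]-.082)<.02 and .15<np.hypot(*(q[:2]-rows.C))<.2:
            for z in(q[:2],r):
                d=z-rows.C;print(n,st[k,4],z.round(4),np.hypot(*d).round(4),(np.degrees(np.arctan2(d[1],d[0]))%360).round(2))
    t=(np.hypot(P[...,0]-.555,P[...,1]+.128)<.06)&(P[...,2]>.165)&(P[...,2]<.182)
    hs=cv2.cvtColor(i["pixels"],cv2.COLOR_BGR2HSV);t&=(hs[...,2]>120)&(hs[...,1]<60)
    print("tin",n,P[t].mean(0).round(4) if t.sum() else None,t.sum())
print(manip.get_state()["position"])
E
```

```text
clock: 17.5
position: [0.5414, -0.0054, 0.1332]
ee_rot: [0.001, 0.669, 0.743, 0.0]
contact_force: [0.3, -5.2, 0.8]
width: 0.0291
gripper_force: 31.5
top 32 [ 0.4178 -0.2342] 0.1744 217.08
top 32 [ 0.4195 -0.2343] 0.1731 217.44
tin top [ 0.5524 -0.1316  0.1766] 333
side 21 [ 0.4186 -0.2334] 0.1733 217.03
side 21 [ 0.4189 -0.233 ] 0.1729 216.98
tin side [ 0.5975 -0.1296  0.1737] 1
top 32 [ 0.4196 -0.2343] 0.1731 217.47
top 32 [ 0.4195 -0.2343] 0.1731 217.44
tin top [ 0.5524 -0.1317  0.1763] 330
side 22 [ 0.4189 -0.2334] 0.1732 217.08
side 22 [ 0.4193 -0.2326] 0.1723 216.95
tin side [ 0.5981 -0.1336  0.1701] 1
top 32 [ 0.4196 -0.2346] 0.1733 217.53
top 32 [ 0.4195 -0.2343] 0.1731 217.44
tin top [ 0.5526 -0.1314  0.1767] 327
side 22 [ 0.4189 -0.2334] 0.1732 217.09
side 22 [ 0.4193 -0.2326] 0.1723 216.95
tin side [ 0.5973 -0.1286  0.1746] 1
top 32 [ 0.4197 -0.2346] 0.1733 217.56
top 32 [ 0.4195 -0.2343] 0.1731 217.44
tin top [ 0.5527 -0.1318  0.1764] 321
side 22 [ 0.4189 -0.2335] 0.1732 217.1
side 22 [ 0.4193 -0.2326] 0.1723 216.95
tin side [ 0.5974 -0.1292  0.1741] 1
[ 0.54150906 -0.00539954  0.1331625 ]
```

```bash
python3 -c "
from rows import *
s=np.arange(1,29)/28;a=816.9+120.7*(10*s**3-15*s**4+6*s**5)
c=np.array([.5417,-.005])
for k in (0,10,20):
    rows(c,list(a[k:k+10]));c=c+np.round((pt(a[min(k+9,27)])-c)*100,1)/100"
```

```text
817.0: 0.0 0.0
817.3: -0.1 0.0
818.2: -0.2 -0.0
819.7: -0.6 -0.1
822.1: -1.1 -0.2
825.3: -1.8 -0.3
829.4: -2.6 -0.6
834.4: -3.6 -1.0
840.1: -4.8 -1.6
846.6: -5.9 -2.4
end [ 0.4827 -0.029 ]
853.7: -1.2 -1.0
861.3: -2.3 -2.2
869.2: -3.3 -3.6
877.2: -4.1 -5.2
885.3: -4.7 -6.8
893.2: -5.0 -8.5
900.8: -5.1 -10.2
907.9: -5.0 -11.7
914.4: -4.7 -13.1
920.1: -4.3 -14.3
end [ 0.4397 -0.172 ]
925.1: 0.4 -1.0
929.2: 0.8 -1.8
932.4: 1.2 -2.4
934.8: 1.5 -2.8
936.3: 1.7 -3.1
937.2: 1.8 -3.3
937.5: 1.8 -3.3
937.6: 1.8 -3.3
end [ 0.4577 -0.205 ]
```

```bash
python3 -m pendant '[{"jaw":-1,"tx":0,"ty":0,"tz":0,"ax":0,"ay":0,"az":0},{"jaw":-1,"tx":-0.1,"ty":0,"tz":0,"ax":0,"ay":0,"az":0},{"jaw":-1,"tx":-0.2,"ty":0,"tz":0,"ax":0,"ay":0,"az":0},{"jaw":-1,"tx":-0.6,"ty":-0.1,"tz":0,"ax":0,"ay":0,"az":0},{"jaw":-1,"tx":-1.1,"ty":-0.2,"tz":0,"ax":0,"ay":0,"az":0},{"jaw":-1,"tx":-1.8,"ty":-0.3,"tz":0,"ax":0,"ay":0,"az":0},{"jaw":-1,"tx":-2.6,"ty":-0.6,"tz":0,"ax":0,"ay":0,"az":0},{"jaw":-1,"tx":-3.6,"ty":-1.0,"tz":0,"ax":0,"ay":0,"az":0},{"jaw":-1,"tx":-4.8,"ty":-1.6,"tz":0,"ax":0,"ay":0,"az":0},{"jaw":-1,"tx":-5.9,"ty":-2.4,"tz":0,"ax":0,"ay":0,"az":0}]'
python3 -m pendant '[{"jaw":-1,"tx":-1.2,"ty":-1.0,"tz":0,"ax":0,"ay":0,"az":0},{"jaw":-1,"tx":-2.3,"ty":-2.2,"tz":0,"ax":0,"ay":0,"az":0},{"jaw":-1,"tx":-3.3,"ty":-3.6,"tz":0,"ax":0,"ay":0,"az":0},{"jaw":-1,"tx":-4.1,"ty":-5.2,"tz":0,"ax":0,"ay":0,"az":0},{"jaw":-1,"tx":-4.7,"ty":-6.8,"tz":0,"ax":0,"ay":0,"az":0},{"jaw":-1,"tx":-5.0,"ty":-8.5,"tz":0,"ax":0,"ay":0,"az":0},{"jaw":-1,"tx":-5.1,"ty":-10.2,"tz":0,"ax":0,"ay":0,"az":0},{"jaw":-1,"tx":-5.0,"ty":-11.7,"tz":0,"ax":0,"ay":0,"az":0},{"jaw":-1,"tx":-4.7,"ty":-13.1,"tz":0,"ax":0,"ay":0,"az":0},{"jaw":-1,"tx":-4.3,"ty":-14.3,"tz":0,"ax":0,"ay":0,"az":0}]'
python3 -m pendant '[{"jaw":-1,"tx":0.4,"ty":-1.0,"tz":0,"ax":0,"ay":0,"az":0},{"jaw":-1,"tx":0.8,"ty":-1.8,"tz":0,"ax":0,"ay":0,"az":0},{"jaw":-1,"tx":1.2,"ty":-2.4,"tz":0,"ax":0,"ay":0,"az":0},{"jaw":-1,"tx":1.5,"ty":-2.8,"tz":0,"ax":0,"ay":0,"az":0},{"jaw":-1,"tx":1.7,"ty":-3.1,"tz":0,"ax":0,"ay":0,"az":0},{"jaw":-1,"tx":1.8,"ty":-3.3,"tz":0,"ax":0,"ay":0,"az":0},{"jaw":-1,"tx":1.8,"ty":-3.3,"tz":0,"ax":0,"ay":0,"az":0},{"jaw":-1,"tx":1.8,"ty":-3.3,"tz":0,"ax":0,"ay":0,"az":0}]'
cat >chk.py <<'E'
from h import *
import h,rows
h.C=rows.C
for n in("side","top"):
    i=manip.get_image(n);p,k=handle(i);P=cloud(i);m=red(i)
    print(n,p,k);c,l,st,ce=cv2.connectedComponentsWithStats(m.astype(np.uint8))
    for j in range(1,c):
        q=np.median(P[l==j],0)
        if .08<np.hypot(*(q[:2]-rows.C))<.2: print("  red",st[j,4],q.round(4),ray(i,*ce[j],.159 if q[2]>.1 else .082)[:2].round(4))
    cv2.imwrite(f"pics/k_{n}{manip.get_state()['clock']:.2f}.png",cv2.resize(i["pixels"][100:280,200:460],None,fx=3,fy=3))
print(manip.get_state()["clock"],manip.get_state()["position"])
E
python3 chk.py
```

```text
clock: 19.15
position: [0.4826, -0.029, 0.1331]
ee_rot: [0.001, 0.669, 0.743, 0.001]
contact_force: [3.1, -3.5, 0.6]
width: 0.0294
gripper_force: 31.3
clock: 20.4
position: [0.4394, -0.1719, 0.1331]
ee_rot: [-0.0, 0.669, 0.743, 0.001]
contact_force: [4.1, 1.9, 1.4]
width: 0.0294
gripper_force: 31.5
clock: 21.4
position: [0.4571, -0.2046, 0.1331]
ee_rot: [-0.0, 0.669, 0.743, 0.0]
contact_force: [3.4, 2.5, 3.7]
width: 0.0296
gripper_force: 31.9
side [ 0.4539351  -0.20483141] 57
  red 7 [ 0.4181 -0.2313  0.0829] [ 0.4174 -0.2336]
top None 0
  red 5 [ 0.4158 -0.2414  0.0841] [ 0.4159 -0.242 ]
21.5 [ 0.45712875 -0.20469245  0.13311871]
```

```bash
python3 -m pendant '[{"jaw":-1,"tx":0,"ty":0,"tz":0,"ax":0,"ay":0,"az":0},{"jaw":-0.1,"tx":0,"ty":0,"tz":0,"ax":0,"ay":0,"az":0},{"jaw":1,"tx":0,"ty":0,"tz":0,"ax":0,"ay":0,"az":0},{"jaw":1,"tx":0,"ty":0,"tz":0,"ax":0,"ay":0,"az":0},{"jaw":1,"tx":0,"ty":0,"tz":0,"ax":0,"ay":0,"az":0},{"jaw":1,"tx":0,"ty":0,"tz":3,"ax":0,"ay":0,"az":0},{"jaw":1,"tx":0,"ty":0,"tz":7,"ax":0,"ay":0,"az":0},{"jaw":1,"tx":0,"ty":0,"tz":11,"ax":0,"ay":0,"az":0},{"jaw":1,"tx":-4,"ty":4,"tz":15,"ax":0,"ay":0,"az":0},{"jaw":1,"tx":-8,"ty":8,"tz":19,"ax":0,"ay":0,"az":0}]'
python3 -m pendant '[{"jaw":1,"tx":-3,"ty":5,"tz":0,"ax":0,"ay":0,"az":0},{"jaw":1,"tx":-6,"ty":10,"tz":0,"ax":0,"ay":0,"az":0},{"jaw":1,"tx":-8,"ty":15,"tz":0,"ax":0,"ay":0,"az":0},{"jaw":1,"tx":-9,"ty":20,"tz":0,"ax":0,"ay":0,"az":0},{"jaw":1,"tx":-10,"ty":25,"tz":0,"ax":0,"ay":0,"az":0},{"jaw":1,"tx":-10,"ty":25,"tz":0,"ax":0,"ay":0,"az":0}]'
cat >>chk.py <<'E'
P=cloud(i);R=[]
m=((np.hypot(P[...,0]-.555,P[...,1]+.128)<.17)&(P[...,2]>.075)&(P[...,2]<.095)).astype(np.uint8)
c,l,st,ce=cv2.connectedComponentsWithStats(m);k=1+st[1:,4].argmax()
cs,_=cv2.findContours((l==k).astype(np.uint8),cv2.RETR_EXTERNAL,cv2.CHAIN_APPROX_NONE)
R=np.array([ray(i,u,v,.085)[:2] for u,v in cv2.convexHull(max(cs,key=len))[:,0]])
s=np.linalg.lstsq(np.c_[2*R,np.ones(len(R))],(R**2).sum(1),rcond=None)[0];print("platter",s[:2],np.sqrt(s[2]+s[:2]@s[:2]))
t=(np.hypot(P[...,0]-.555,P[...,1]+.128)<.06)&(P[...,2]>.165)&(P[...,2]<.182)
print("tin",P[t].mean(0).round(4))
E
python3 chk.py
```

```text
clock: 22.75
position: [0.384, -0.1322, 0.3161]
ee_rot: [-0.0, 0.669, 0.743, -0.0]
contact_force: [-0.1, -0.4, 1.1]
width: 0.0858
gripper_force: 0.0
clock: 23.5
position: [0.2833, 0.1201, 0.3153]
ee_rot: [-0.0, 0.666, 0.746, 0.0]
contact_force: [-0.0, 0.0, 0.1]
width: 0.0852
gripper_force: 0.0
side [ 0.45788664 -0.20614464] 61
  red 17 [ 0.4548 -0.1965  0.1569] [ 0.4553 -0.1934]
  red 22 [ 0.4189 -0.234   0.0827] [ 0.4193 -0.2326]
top [ 0.4576953  -0.21075661] 23
  red 38 [ 0.4538 -0.202   0.1562] [ 0.4543 -0.2027]
  red 32 [ 0.4197 -0.2344  0.082 ] [ 0.4195 -0.2343]
23.6 [0.28463275 0.11729134 0.31520192]
platter [ 0.55514903 -0.12838174] 0.1490163586726317
tin [ 0.5584 -0.1289  0.1759]
```

```bash
python3 - <<'E'
from h import *
import time
S=np.array([.5551,-.1284])
for rep in range(3):
    i=manip.get_image("top");b=i["pixels"].astype(float);w=b[...,2]-np.maximum(b[...,1],b[...,0]);w[w<12]=0
    P=cloud(i);r=np.hypot(*(P[...,:2]-S).transpose(2,0,1));v,u=np.mgrid[:400,:640]
    for nm,mk,z in(("handle",(r>.09)&(r<.152)&(P[...,2]>.15)&(P[...,2]<.175),.159),("ptr",(r>.153)&(r<.2)&(P[...,2]>.07),.082)):
      for ww in((w>0)*1.,w):
        ww=ww*mk*(abs(u-385)<30)*(abs(v-233)<30);uc,vc=(ww*u).sum()/ww.sum(),(ww*v).sum()/ww.sum()
        d=ray(i,uc,vc,z)[:2]-S;print(nm,(ww>0).sum(),uc.round(2),vc.round(2),np.hypot(*d).round(4),(np.degrees(np.arctan2(d[1],d[0]))%360).round(2))
cv2.imwrite("pics/fin.png",cv2.resize(i["pixels"][150:260,300:420],None,fx=5,fy=5,interpolation=cv2.INTER_CUBIC))
E
```

```text
handle 49 377.33 226.73 0.1251 216.59
handle 49 377.39 226.67 0.1251 216.74
ptr 39 382.79 237.15 0.172 217.8
ptr 39 382.88 237.03 0.1718 217.98
handle 50 377.26 226.72 0.1249 216.52
handle 50 377.33 226.65 0.1249 216.68
ptr 38 382.82 237.08 0.1718 217.88
ptr 38 382.88 237.02 0.1718 218.0
handle 48 377.29 226.73 0.125 216.55
handle 48 377.33 226.7 0.125 216.64
ptr 39 382.79 237.15 0.172 217.8
ptr 39 382.88 237.03 0.1718 217.99
```

View pics/fin.png

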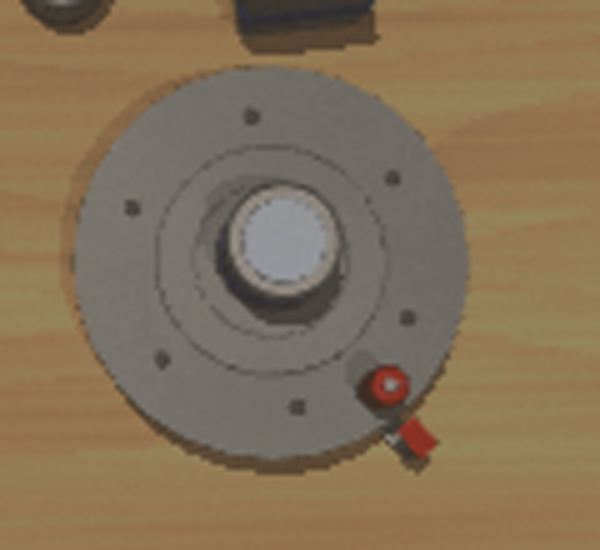

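The final crop shows the red handle at (388,385) right beside the pointer tip at (417,437), about 1° apart. The tin is in the middle at (285,240), and three frames in a row show nothing moving.

```bash
python3 -c "
from rig import manip
print(manip.sign_off())"
```

```text
the job is handed in; nothing more can be done
None
```

The job is handed in: I brought the turntable to about one turn in four seconds anticlockwise, let it coast for about 8 s while the open fingers followed the handle (largest estimated offset about 12 mm, against the 15 mm allowed), then caught and stopped it. It is parked and released with the handle about 1° short of the red pointer, the tin is still standing in the middle, and nothing else on the bench was touched.

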